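# Find the socket that fits the terminal nut

### The job

Find the socket that fits the hex nut on the terminal block by trying them from the smallest up: lower the smallest of the three sockets squarely onto the nut first, and when it will not go down over it, stand it upright on the bench again, clear of the block, and let go of it before you try the next size. Seat the one that fits fully down over the nut onto the washer without ramming it, and finish with the gripper still holding it there, upright and still. Leave the remaining socket and the other loose things where they are.

Things in the scene. Friction and masses are not known exactly. Their poses are not given: they have to be found in the camera images.
- small_socket_mid (a point): the smallest of three steel hex sockets standing on the bench mouth down; this point: on its axis, half-way up its 64 mm. Round barrel 30 mm across up to 33 mm above the mouth; from 37 mm to the top a round drive end 28 mm across (same on all three; grip here). Hexagonal opening 20 mm across flats, 30 mm deep, in the underside. z up, x square to a flat of the opening. About 0.14 kg.
- medium_socket_mid (a point): the middle one of three steel hex sockets standing on the bench mouth down; this point: on its axis, half-way up its 64 mm. Round barrel 38 mm across up to 33 mm above the mouth; from 37 mm to the top a round drive end 28 mm across (same on all three; grip here). Hexagonal opening 26 mm across flats, 30 mm deep, in the underside. z up, x square to a flat of the opening. About 0.19 kg.
- large_socket_mid (a point): the largest of three steel hex sockets standing on the bench mouth down; this point: on its axis, half-way up its 64 mm. Round barrel 46 mm across up to 33 mm above the mouth; from 37 mm to the top a round drive end 28 mm across (same on all three; grip here). Hexagonal opening 32 mm across flats, 30 mm deep, in the underside. z up, x square to a flat of the opening. About 0.25 kg.
- nut_seat (a point): centre of the top of the washer (40 mm across) under the hex nut, on the nut's axis, 37.5 mm above the bench: the mouth of a fully seated socket rests here. x square to one flat of the nut (a flat every 60 degrees), z up. A socket that fits has about 1 mm play a side and goes down when its flats are parallel to the nut's within 9 degrees; a smaller one stops on top of the nut, a larger one spins round it.
- nut: steel hex nut, size not marked, 16 mm high, top edge bevelled over the last 2.5 mm; origin at the centre of its underside on the washer, axes as the seat point. A 14 mm round stud reaches 7 mm above it. Nut and stud are fixed and do not turn.
- terminal_block: block that carries the nut, fixed to the bench: black base 100 x 130 x 10 mm, body 56 x 100 mm up to 30 mm, copper bar 46 x 120 mm with its top 35 mm above the bench, long side along y, two small screw heads 48 mm either side of the nut; origin under its centre, below the nut.
- stubby_driver: red stubby screwdriver lying on the bench, 74 x 20 x 20 mm, origin under its centre; a bystander
- fuse_tin: small round tin with green lid, 45 mm across, 23 mm high, origin under its centre; a bystander
- solder_reel: reel of solder wire, 52 mm across, 34 mm high, origin under its centre; a bystander
Mind the look-alikes: they are no part of the job. Leave any yellow look-alike of the part that bears small_socket_mid alone.

How it is judged:
On the way, in this order (a step that is already met when the one before it is completed fails the run):
1. the smallest socket is set squarely on the nut and stops on top of it, before the next size has been moved (contact force between small_socket and nut above 0.3 N and horizontal distance between small_socket_mid and nut_seat below 0.008 m and angle between small_socket_mid's own z axis and vertical below 0.15 rad and z of small_socket_mid in the frame of nut_seat above 0.038 m and distance of medium_socket_mid from where it was at the start of the episode below 0.02 m), for 0.1 s.
2. the smallest socket stands upright on the bench again, clear of the block, let go, before the next size has been moved (height (world z) of small_socket_mid below 0.036 m and angle between small_socket_mid's own z axis and vertical below 0.1 rad and horizontal distance between small_socket_mid and nut_seat above 0.06 m and contact force between the fingers and small_socket below 0.1 N and distance of medium_socket_mid from where it was at the start of the episode below 0.02 m), for 0.2 s.
At the end, for the whole second after the job is handed in: Middle socket over the nut: mouth within 3 mm of the washer, 4 mm of the nut axis, 0.06 rad of upright, still, gripped (over 3 N). Smallest upright on the bench, over 60 mm from the nut axis. Largest within 30 mm of its start (horizontal distance between medium_socket_mid and nut_seat below 0.004 m and z of medium_socket_mid in the frame of nut_seat between 0.029 and 0.035 m and angle between medium_socket_mid's own z axis and vertical below 0.06 rad and contact force between the fingers and medium_socket above 3 N and linear speed of medium_socket below 0.02 m/s and height (world z) of small_socket_mid below 0.036 m and angle between small_socket_mid's own z axis and vertical below 0.1 rad and horizontal distance between small_socket_mid and nut_seat above 0.06 m and distance of large_socket_mid from where it was at the start of the episode below 0.03 m); the arm keeps its last pose, push and grip.
It fails at once if the largest socket is moved more than 30 mm (distance of large_socket_mid from where it was at the start of the episode above 0.03 m).
It fails at once if the stubby screwdriver is moved more than 30 mm (distance of stubby_driver from where it was at the start of the episode above 0.03 m).
It fails at once if the fuse tin is moved more than 30 mm (distance of fuse_tin from where it was at the start of the episode above 0.03 m).
It fails at once if the solder reel is moved more than 30 mm (distance of solder_reel from where it was at the start of the episode above 0.03 m).
It fails at once if a socket is rammed on the nut or its block with more than 80 N (contact force between any of small_socket, medium_socket and terminal_block above 80 N).
It also fails if it takes over 59 s, if anything falls off the work surface, if the arm or the gripper's body presses on something with over 40 N, if the wrist force passes 120 N, or if a joint passes its speed limit or range.

### The arm

A 7-joint arm with a two-finger parallel gripper is mounted at the origin on a cart in front of the work surface, level with it; the furniture and walls round the work are solid. World frame = base frame: x ahead of the robot, y to its left, z up, the work surface at z = 0. Lengths are in m, angles in rad, forces in N, time in s.
With the tool pointing down it reaches from about 0.425 to 0.875 m from the base axis. Payload 8.4 kg.
Tool frame: the origin (TCP) lies at the very end of the fingers, on their centre line; the grasp point (between the pads) lies 19 mm behind it (manip.hold_point_z is the distance from the TCP to the grasp point, in m); z points along the fingers, y is the line along which they close (so a half turn about z gives the same grasp; the last joint's range is limited). The gripper opens to 85 mm and grips with 20 to 120 N. Pads are 22 mm wide; open, the fingers measure 114 mm over their backs; the gripper's body (76 mm by 85 mm) begins 54 mm behind the grasp point. The pads swing forward as they close: fully open they stand 13 mm farther back than shut.
Start: joints at [-1.347, 0.333, 0.04, 1.465, -0.013, 1.343, -0.059], TCP at [0.206, 0.616, 0.231] pointing down, gripper open.
Joint ranges: [-2.58, 2.58], [-0.38, 2.09], [-1.3, 1.39], [0.25, 2.4], [-1.5, 4.64], [0.08, 2.09], [-2.65, 2.65]. Speed limits (rad/s): [2.22, 2.22, 2.79, 2.79, 3.14, 3.14, 3.14].

### API

Orientations are given as a unit quaternion [x, y, z, w].
In Python, from station import manip gives the robot as it stands.
- The arm moves only by the tool step_arm, never from a script. Its arguments are lists of equal length, an entry for each row: "translation": the shift along the world's x, y, z in cm, a list of three; "turn": the turn, a rotation vector about the world's x, y, z in degrees, a list of three; "grip": the finger opening in cm, from 0 to 8.54. In form: {"translation": [[x, y, z], ...], "turn": [[rx, ry, rz], ...], "grip": [grip, ...]}. A call has 1 to 12 rows; each row shifts and turns the commanded pose from where the row before left it; what a row does not reach is not made up. A row lasts 1/12 s, in which the tool goes at most 41.7 mm and 7.16 degrees, less where a joint would pass 70% of its speed; a pose out of reach is approached as far as the arm can. A call is refused whole if a number of a shift passes 4.17 or a number of a turn 7.16, either way. A call with a gripper value outside its range is refused whole. The fingers move at their own pace and stop on an object; the grip force is fixed at half the most. Time passes only in rows, so rows that do not move let the fingers close. It gives the time, the measured TCP pose, the force and the opening at its end, in the units of the state.
- manip.read_state(): the state, without advancing time (a new reading comes with each control period).
- manip.grab_frame(name): name is "scene" or "side" or "wrist"; returns a dict with "img" (420x560x3 uint8, red, green, blue), "range_z" (420x560 float32, m along the optical axis (not along the pixel's ray), 0 where there is no reading), "fx", "fy", "cx", "cy" (pixels), "k1" (the pictures are not rectified: a ray, as slopes to the right and down, at radius r is drawn at 1 + k1 r^2 times it, then the intrinsics apply), "cam_to_world" (4x4, takes a point from camera to world coordinates). Camera axes: x right, y down, z forward; pixel columns grow to the right and rows downward; lengths in m; the calibration is good to about 2 mm. A picture is of the moment at which its call begins.
- manip.job_done(): hands the job in, once; it reports no verdict.
The state is a dict: "time_s": time; "qpos": joint angles; "qvel": joint speeds; "tau": joint torques, N m; "position": TCP position; "tcp_rot": TCP orientation; "force": force on the tool from outside, world axes, zero at the start; "moment": the same for the moment, N m; "gripper_width": finger opening in m.
Only numpy, scipy, OpenCV 4.12 (cv2) and the standard library are available. Lean on these libraries where they do the work, as an engineer would, in place of code of your own. Each camera call takes 0.05 s, during which the arm holds its last target. There are 200 camera calls.

## Working session

There is one attempt and no reset: what is moved stays moved. The work goes in short steps, Python scripts to look and compute and a tool call to move; the robot and the scene stay as the last step left them, time stands still between calls to the robot, and variables do not carry over. Pictures are saved under pics/ and viewed, on a budget of 10 in all, crops included, one or two more only if the job needs it, and the job is handed in when it is done.

Besides the shell and the picture viewer there is one more tool, called in YAML: its name, and indented under it one key for each argument. step_arm: Moves the arm, as the interface text tells. Its arguments: {"type":"object","properties":{"translation":{"type":"array"},"turn":{"type":"array"},"grip":{"type":"array"}},"required":["translation","turn","grip"]}

```bash
mkdir -p pics
cat > h.py <<'E'
import numpy as np,cv2,pickle
from station import manip
def grab(n,f=None):
    d=manip.grab_frame(n); 
    if f: cv2.imwrite('pics/'+f,d['img'][:,:,::-1])
    pickle.dump(d,open(f'/tmp/{n}.pkl','wb')); return d
def rays(d,u,v):
    K=np.array([[d['fx'],0,d['cx']],[0,d['fy'],d['cy']],[0,0,1.]])
    p=np.stack([np.ravel(u),np.ravel(v)],1).astype(float)[:,None]
    xd=((p[:,0]-[d['cx'],d['cy']])/[d['fx'],d['fy']]); x=xd.copy()
    for _ in range(20): x=xd/(1+d['k1']*(x**2).sum(1,keepdims=True))
    return np.c_[x,np.ones(len(x))]
def cloud(d):
    v,u=np.mgrid[:d['range_z'].shape[0],:d['range_z'].shape[1]]
    P=rays(d,u,v)*d['range_z'].reshape(-1,1); T=np.array(d['cam_to_world'])
    return (P@T[:3,:3].T+T[:3,3]).reshape(*u.shape,3)
def plane(d,u,v,z):
    T=np.array(d['cam_to_world']); r=rays(d,u,v)@T[:3,:3].T
    return T[:3,3]+r*((z-T[2,3])/r[:,2:])
E
python3 - <<'E'
from h import *
print(manip.read_state())
for n in('scene','side','wrist'):
    d=grab(n,n+'0.png'); print(n,np.round(d['cam_to_world'],3).tolist(),d['fx'],d['k1'])
a=[cv2.imread(f'pics/{n}0.png') for n in('scene','side')]
E
```

```text
{'time_s': 0.0, 'qpos': array([-1.34721323,  0.33391237,  0.03985949,  1.46627173, -0.01340672,
        1.34329245, -0.05848954]), 'qvel': array([-0.00018722,  0.00015219,  0.0006575 ,  0.00146607, -0.0013179 ,
       -0.00238958,  0.00010413]), 'tau': array([-4.65101712e-04, -6.58526945e+01,  1.36506468e+00, -4.05572140e+01,
        1.66634435e-02,  1.22252686e-02,  6.13034786e-05]), 'position': array([0.206057  , 0.61599511, 0.23041989]), 'tcp_rot': array([ 1.60689194e-01,  9.87004726e-01, -8.04953664e-04, -8.10130452e-05]), 'force': array([ 0.66820738, -0.16243512,  0.06591124]), 'moment': array([-0.02618474, -0.03125463,  0.04001502]), 'gripper_width': 0.08553726833056963}
scene [[0.72, -0.34, 0.605, 0.057], [-0.694, -0.356, 0.626, -0.423], [0.002, -0.87, -0.492, 0.484], [0.0, 0.0, 0.0, 1.0]] 379.3976328886489 -0.08863655681410966
side [[1.0, 0.019, 0.007, 0.563], [0.002, -0.424, 0.906, -1.178], [0.021, -0.906, -0.423, 0.671], [0.0, 0.0, 0.0, 1.0]] 508.2608171946399 -0.13263953390349173
wrist [[0.318, 0.909, 0.269, 0.137], [0.948, -0.304, -0.092, 0.639], [-0.002, 0.284, -0.959, 0.372], [0.0, 0.0, 0.0, 1.0]] 368.29451661162034 -0.02805878799573524
```

View pics/scene0.png

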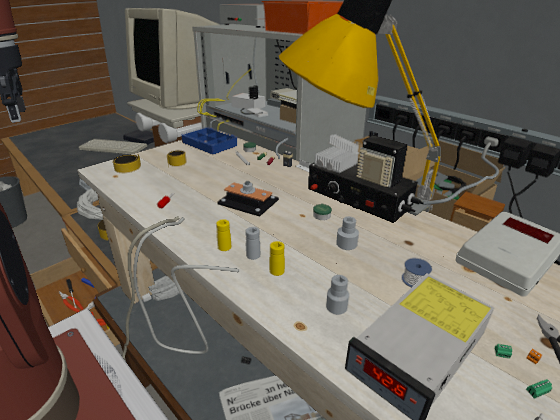

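View pics/side0.png

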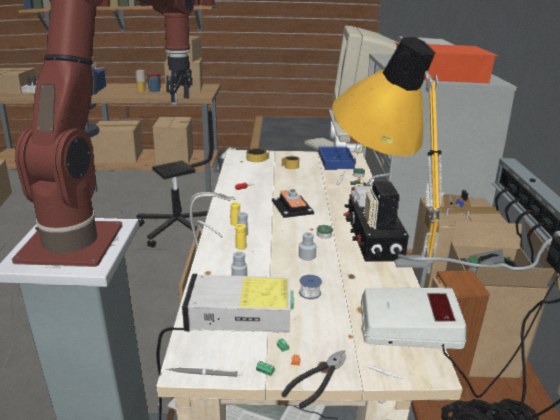

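The scene picture shows three grey sockets at about (253,243), (338,295) and (347,233), with yellow look-alikes at (223,235) and (277,258). The nut block is at (248,193), the driver at (164,202), the tin at (321,212) and the reel at (418,272). Next I'll measure them by depth.

Run:
```python
from h import *
for n in('scene','side'):
    d=pickle.load(open(f'/tmp/{n}.pkl','rb')); C=cloud(d); img=d['img'].astype(int)
    ok=(d['range_z']>0)&(C[...,2]>.006)&(C[...,2]<.12)&(C[...,0]>.25)&(C[...,0]<.95)&(abs(C[...,1])<.6)
    k,l,s,c=cv2.connectedComponentsWithStats(ok.astype(np.uint8))
    print(n)
    for i in range(1,k):
        if s[i,4]<40: continue
        p=C[l==i]; r=img[l==i].mean(0).astype(int)
        top=p[p[:,2]>p[:,2].max()-.006]
        print(s[i],r,'lo',p.min(0).round(3),'hi',p.max(0).round(3),'topmid',((top.min(0)+top.max(0))/2).round(4))
```

```text
scene
[257 119  49  38 972] [82 83 81] lo [0.865 0.367 0.006] hi [0.95  0.598 0.119] topmid [0.9375 0.3892 0.1161]
[210 137  27  16 201] [29 52 95] lo [0.729 0.588 0.006] hi [0.844 0.6   0.039] topmid [0.7801 0.5928 0.0362]
[243 141  13  10 105] [74 89 76] lo [0.828 0.515 0.006] hi [0.871 0.56  0.026] topmid [0.8497 0.5374 0.0227]
[ 299  146  162   77 5631] [58 56 51] lo [ 0.753 -0.152  0.006] hi [0.95 0.33 0.12] topmid [ 0.8695 -0.0136  0.1171]
[283 151  10  15 121] [69 67 60] lo [0.838 0.335 0.007] hi [0.864 0.365 0.048] topmid [0.8489 0.3519 0.0457]
[172 153  15  12 118] [136 112  23] lo [0.585 0.582 0.006] hi [0.635 0.6   0.034] topmid [0.61   0.591  0.0313]
[257 152  10   7  40] [79 97 70] lo [0.811 0.44  0.007] hi [0.859 0.462 0.015] topmid [0.8349 0.4513 0.0125]
[ 217  181   62   35 1208] [76 61 52] lo [0.539 0.177 0.006] hi [0.672 0.319 0.062] topmid [0.6056 0.2519 0.0591]
[157 193  17  15 114] [141  38  34] lo [0.416 0.374 0.006] hi [0.482 0.42  0.021] topmid [0.4432 0.3927 0.018 ]
[313 203  19  16 228] [74 94 77] lo [0.67  0.053 0.006] hi [0.714 0.097 0.025] topmid [0.6922 
[... 3098 characters left out ...]
[ 94 152 119] lo [ 0.567 -0.411  0.006] hi [ 0.587 -0.387  0.018] topmid [ 0.5788 -0.3979  0.0146]
[281 350  65  58 828] [92 92 90] lo [ 0.575 -0.557  0.006] hi [ 0.699 -0.416  0.016] topmid [ 0.6378 -0.4867  0.0131]
[291 354   9  10  63] [210 135  89] lo [ 0.594 -0.449  0.006] hi [ 0.609 -0.429  0.016] topmid [ 0.6015 -0.4384  0.0134]
[256 360  20  14 163] [ 97 155 122] lo [ 0.529 -0.477  0.006] hi [ 0.564 -0.45   0.019] topmid [ 0.5464 -0.4621  0.0156]
[367 364  35  14  85] [217 216 212] lo [ 0.736 -0.486  0.006] hi [ 0.796 -0.451  0.011] topmid [ 0.7659 -0.4686  0.0083]
[172 368  71   8 297] [151 151 148] lo [ 0.374 -0.484  0.006] hi [ 0.504 -0.47   0.015] topmid [ 0.4392 -0.4771  0.0121]
```

Run:
```python
from h import *
d=pickle.load(open('/tmp/scene.pkl','rb')); C=cloud(d)
p=C[10:110,280:400].reshape(-1,3); p=p[(p[:,0]<1.1)&(p[:,2]>.12)]; print(len(p), np.percentile(p,[0,1,50,99],axis=0).round(3))
print(manip.hold_point_z)
```

```text
9504 [[ 0.057 -0.423  0.12 ]
 [ 0.71   0.069  0.14 ]
 [ 0.823  0.137  0.364]
 [ 1.071  0.537  0.456]]
0.0187
```

step_arm:
  translation:
    - [3.3,-3.0,0]
    - [3.3,-3.0,0]
    - [3.3,-3.0,0]
    - [3.3,-3.0,0]
    - [3.3,-3.0,0]
    - [3.3,-3.0,0]
    - [3.3,-3.0,0]
    - [3.3,-3.0,0]
    - [3.3,-3.0,0]
    - [3.3,-3.0,0]
    - [3.3,-3.0,0]
    - [3.3,-3.5,0]
  turn:
    - [0,0,-4]
    - [0,0,-4]
    - [0,0,-4]
    - [0,0,-4]
    - [0,0,-4]
    - [0,0,-4]
    - [0,0,-4]
    - [0,0,-4]
    - [0,0,-4]
    - [0,0,-4]
    - [0,0,-4]
    - [0,0,-5]
  grip: [8.5,8.5,8.5,8.5,8.5,8.5,8.5,8.5,8.5,8.5,8.5,8.5]

```text
time_s: 1.15
position: [0.5751, 0.2765, 0.2311]
tcp_rot: [0.557, 0.831, -0.0, -0.0]
force: [1.7, 0.8, 0.1]
gripper_width: 0.0854
```

step_arm:
  translation:
    - [0.9,-0.9,-1.0]
    - [0,0,-1.0]
    - [0,0,0]
  turn:
    - [0,0,0]
    - [0,0,0]
    - [0,0,0]
  grip: [8.5,8.5,8.5]

```text
time_s: 1.4
position: [0.5822, 0.2676, 0.2087]
tcp_rot: [0.556, 0.831, -0.002, -0.001]
force: [-0.7, 1.3, 0.4]
gripper_width: 0.0852
```

Run:
```python
from h import *
print(manip.read_state()['position'])
d=grab('wrist','w1.png');C=cloud(d)
im=d['img'][:,:,::-1]
cv2.imwrite('pics/w1b.png',cv2.resize(im[60:360,130:430],(600,600),interpolation=cv2.INTER_CUBIC))
m=(C[...,2]>.0485)&(C[...,2]<.0565)
k,l,s,c=cv2.connectedComponentsWithStats(m.astype(np.uint8))
for i in range(1,k):
    if s[i,4]>30: p=C[l==i]; print(s[i],p.min(0).round(4),p.max(0).round(4))
m=(C[...,2]>.0575)&(C[...,2]<.07); p=C[m]; print('stud',m.sum(),p.min(0),p.max(0))
```

```text
[0.58223896 0.26759757 0.20865234]
[285 201  30  31 439] [0.5943 0.2404 0.0485] [0.6199 0.2666 0.0564]
[ 65 250  26  27 124] [0.4299 0.1306 0.0488] [0.4539 0.1498 0.0565]
[ 63 263  15  13 113] [0.4325 0.1275 0.0504] [0.4432 0.137  0.0565]
[ 73 319  23   6  69] [0.4527 0.0761 0.0488] [0.4705 0.0845 0.0564]
stud 1012 [0.4257191  0.06651976 0.05750985] [0.61417088 0.26049935 0.06546141]
```

View pics/w1b.png

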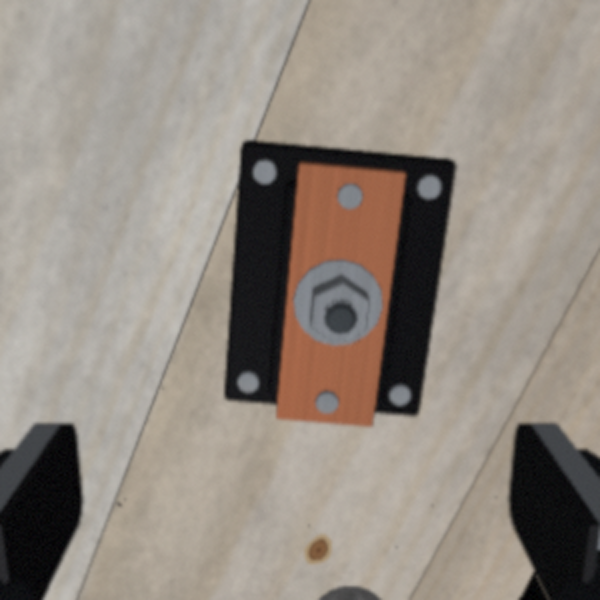

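The crop shows the nut on its washer at (340,305), with a vertex pointing up the image and flats to left and right. I'll move closer for centre and yaw.

step_arm:
  translation:
    - [0.2,-0.5,-2.0]
    - [0.2,-0.5,-2.0]
    - [0.2,-0.5,-2.0]
    - [0.2,-0.5,-1.7]
    - [0,0,0]
    - [0,0,0]
  turn:
    - [0,0,0]
    - [0,0,0]
    - [0,0,0]
    - [0,0,0]
    - [0,0,0]
    - [0,0,0]
  grip: [8.5,8.5,8.5,8.5,8.5,8.5]

```text
time_s: 1.95
position: [0.5898, 0.2501, 0.1342]
tcp_rot: [0.555, 0.832, -0.0, -0.001]
force: [-0.1, -0.4, 1.2]
gripper_width: 0.0854
```

```bash
cat > nut.py <<'E'
from h import *
d=grab('wrist','w2.png');C=cloud(d);im=d['img'];Z=C[...,2]
near=np.hypot(C[...,0]-.606,C[...,1]-.252)<.035
hsv=cv2.cvtColor(im,cv2.COLOR_RGB2HSV)
# washer+nut: grey within copper
g=(near&(hsv[...,1]<70)&(Z>.034)).astype(np.uint8)
k,l,s,c=cv2.connectedComponentsWithStats(g); i=1+np.argmax(s[1:,4])
w=(l==i)&(Z<.040); cn=max(cv2.findContours((l==i).astype(np.uint8),0,1)[0],key=len)[:,0]
P=plane(d,cn[:,0],cn[:,1],.0375)[:,:2]
# fit circle (robust)
from scipy.optimize import least_squares
r=least_squares(lambda q:np.hypot(P[:,0]-q[0],P[:,1]-q[1])-q[2],[.606,.252,.02],loss='soft_l1',f_scale=.0005)
print('washer',r.x.round(4),'depth z',np.median(Z[w]).round(4))
# nut top face & stud
st=near&(Z>.057)
ps=C[st];print('stud depth',((ps.max(0)+ps.min(0))/2).round(4),(ps.max(0)-ps.min(0)).round(4))
nt=near&(Z>.0475)&(Z<.0575); p=C[nt][:,:2]
h=cv2.convexHull(p.astype(np.float32))[:,0]
best=[]
for a in np.arange(0,60,1.):
    ws=[np.ptp(h@np.array([np.cos(np.radians(a+t)),np.sin(np.radians(a+t))])) for t in(0,60,120)]
    best.append((sum(ws)/3*1000,a))
print('min',min(best),'max',max(best)); print('nut c',((p.max(0)+p.min(0))/2).round(4))
u,v=np.where(near)[1],np.where(near)[0]
cv2.imwrite('pics/w2b.png',cv2.resize(im[v.min():v.max(),u.min():u.max(),::-1],(600,600),interpolation=cv2.INTER_CUBIC))
print(u.min(),v.min(),u.max(),v.max())
E
python3 nut.py
```

```text
washer [0.6683 0.1667 0.0788] depth z nan
stud depth [0.6053 0.2641 0.1419] [0.0685 0.0348 0.1697]
min (np.float64(24.20109185428543), np.float64(17.0)) max (np.float64(27.048922333546606), np.float64(47.0))
nut c [0.6069 0.254 ]
202 167 478 419
  return _methods._mean(a, axis=axis, dtype=dtype,
  ret = ret.dtype.type(ret / rcount)
```

View pics/w2b.png

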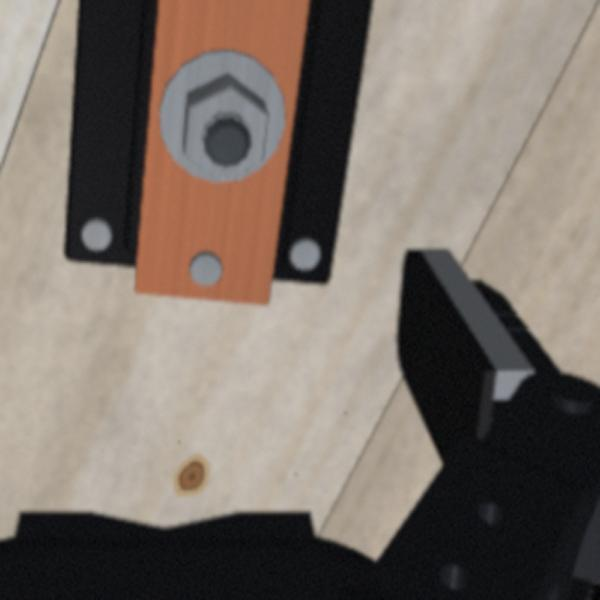

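The nut's measured flat width is about 24 mm, with a flat normal near 17°. The gripper got into the washer mask, so I'll refit.

```bash
sed -i "s/^d=grab.*;C=cloud(d);im/d=pickle.load(open('\/tmp\/wrist.pkl','rb'));C=cloud(d);im/; s/<.035$/<.028/; s/^near=/near=(C[...,2]<.07)\&(np.arange(420)[:,None]<270)\&(/; s/<.028$/<.028)/" nut.py
cat >> nut.py <<'E'
cop=(C[...,2]<.07)&(hsv[...,1]>90)&(hsv[...,0]<20)&(np.hypot(C[...,0]-.606,C[...,1]-.252)<.08)&(Z>.03)
q=cv2.findContours(cop.astype(np.uint8),0,1)[0];q=max(q,key=len)[:,0]
Pc=plane(d,q[:,0],q[:,1],.035)[:,:2]
rc=cv2.minAreaRect((Pc*1000).astype(np.float32));print('copper',rc)
E
python3 nut.py
```

```text
washer [0.6068 0.2542 0.0193] depth z 0.0365
stud depth [0.6072 0.2539 0.059 ] [0.0145 0.0143 0.004 ]
min (np.float64(24.20109185428543), np.float64(17.0)) max (np.float64(27.048922333546606), np.float64(47.0))
nut c [0.6069 0.254 ]
262 177 340 254
copper ((606.76171875, 254.42807006835938), (46.372196197509766, 118.88402557373047), 17.4736385345459)
```

step_arm:
  translation:
    - [-2.1,-3.0,0.5]
    - [-2.1,-3.0,0]
    - [-2.1,-3.0,0]
    - [-2.1,-3.0,0]
    - [-2.1,-3.0,0]
    - [-2.1,-2.9,0]
    - [0,0,0]
    - [0,0,0]
  turn:
    - [0,0,-2]
    - [0,0,-2]
    - [0,0,-2]
    - [0,0,-2]
    - [0,0,-2]
    - [0,0,-3]
    - [0,0,0]
    - [0,0,0]
  grip: [8.5,8.5,8.5,8.5,8.5,8.5,8.5,8.5]

```text
time_s: 2.67
position: [0.4651, 0.0696, 0.1413]
tcp_rot: [0.647, 0.763, 0.002, 0.0]
force: [-0.1, 0.8, 0.1]
gripper_width: 0.0852
```

```bash
cat > top.py <<'E'
from h import *
s=manip.read_state(); print(s['position'].round(4),s['force'].round(2))
d=grab('wrist');C=cloud(d);Z=C[...,2];S=cv2.cvtColor(d['img'],cv2.COLOR_RGB2HSV)[...,1]
m=((Z>.058)&(Z<.072)&(np.hypot(C[...,0]-s['position'][0],C[...,1]-s['position'][1])<.12)).astype(np.uint8)
k,l,st,c=cv2.connectedComponentsWithStats(m)
for i in range(1,k):
    if st[i,4]<100: continue
    p=C[l==i]; cn=max(cv2.findContours((l==i).astype(np.uint8),0,1)[0],key=len)[:,0]
    P=plane(d,cn[:,0],cn[:,1],.064)[:,:2]*1000; print(st[i],'sat',np.median(S[l==i]),'circle',cv2.fitEllipse(P.astype(np.float32)) if len(P)>5 else '', 'zmed',np.median(p[:,2]).round(4),((p.max(0)+p.min(0))/2).round(4))
E
python3 top.py
```

```text
[0.4651 0.0696 0.1413] [-0.12  0.76  0.11]
[ 230   82   48   50 1408] sat 173.0 circle ((440.0746154785156, 135.01495361328125), (27.141281127929688, 27.29353904724121), 7.021833896636963) zmed 0.0626 [0.44   0.135  0.0616]
[ 257  197   44   44 1183] sat 18.0 circle ((465.5399475097656, 70.93390655517578), (27.08732032775879, 28.082870483398438), 4.382451057434082) zmed 0.0626 [0.4657 0.0697 0.0614]
[ 242  296   41   39 1002] sat 169.0 circle ((465.7560119628906, 1.4278868436813354), (27.42083740234375, 28.706546783447266), 3.5346434116363525) zmed 0.0626 [ 0.4659 -0.0006  0.0614]
```

step_arm:
  translation:
    - [0,0.1,-2.5]
    - [0,0,-2.5]
    - [0,0,-2.5]
    - [0,0,-2.2]
    - [0,0,-0.4]
    - [0,0,0]
  turn:
    - [0,0,0]
    - [0,0,0]
    - [0,0,0]
    - [0,0,0]
    - [0,0,0]
    - [0,0,0]
  grip: [6,6,6,6,6,6]

```text
time_s: 3.22
position: [0.4648, 0.0717, 0.0377]
tcp_rot: [0.645, 0.764, -0.001, -0.0]
force: [-1.2, -0.4, -0.7]
gripper_width: 0.0599
```

step_arm:
  translation:
    - [0,0,0]
    - [0,0,0]
    - [0,0,0]
    - [0,0,0]
    - [0,0,0]
    - [0,0,0]
  turn:
    - [0,0,0]
    - [0,0,0]
    - [0,0,0]
    - [0,0,0]
    - [0,0,0]
    - [0,0,0]
  grip: [1.5,1.5,1.5,1.5,1.5,1.5]

```text
time_s: 3.72
position: [0.4661, 0.0714, 0.04]
tcp_rot: [0.646, 0.763, 0.001, 0.0]
force: [-1.1, 1.1, 7.3]
gripper_width: 0.0264
```

step_arm:
  translation:
    - [0,0,1.5]
    - [0,0,3]
    - [0,0,4]
    - [0,0,2]
    - [0,0,0]
    - [0,0,0]
  turn:
    - [0,0,0]
    - [0,0,0]
    - [0,0,0]
    - [0,0,0]
    - [0,0,0]
    - [0,0,0]
  grip: [1.5,1.5,1.5,1.5,1.5,1.5]

```text
time_s: 4.22
position: [0.4659, 0.0712, 0.145]
tcp_rot: [0.646, 0.763, 0.002, 0.001]
force: [-0.3, 0.4, -1.2]
gripper_width: 0.026
```

Run:
```python
from h import *
s=manip.read_state();print(s['position'],s['force'],s['gripper_width'])
grab('side','s1.png'); d=grab('scene'); cv2.imwrite('pics/sc1.png',cv2.resize(d['img'][150:320,180:380,::-1],(800,680))[:600])
```

```text
[0.46587979 0.07123067 0.14498832] [-0.3160905   0.41214617 -1.18497502] 0.025959070865213554
```

View pics/sc1.png

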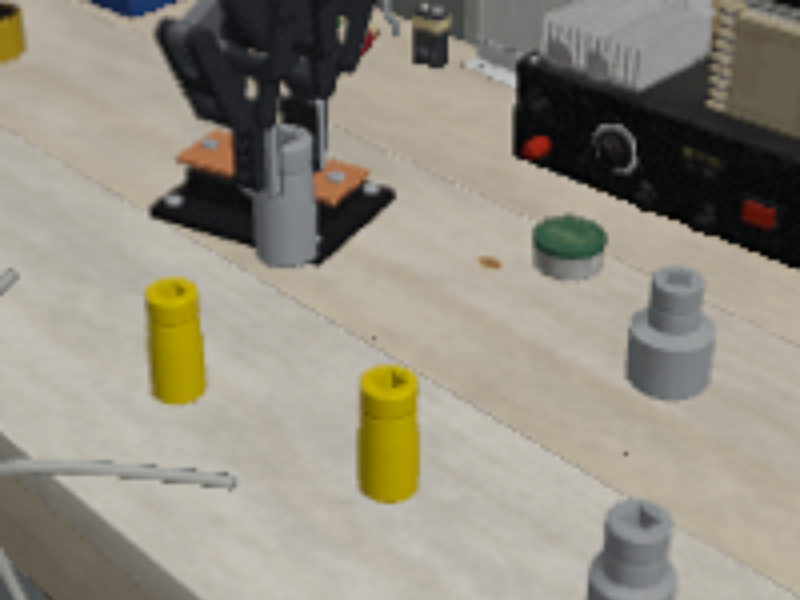

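The small socket hangs upright in the gripper at about (285,200). I'll carry it over the nut.

step_arm:
  translation:
    - [2.0,2.6,0]
    - [2.0,2.6,0]
    - [2.0,2.6,0]
    - [2.0,2.6,0]
    - [2.0,2.6,0]
    - [2.0,2.6,0]
    - [2.1,2.7,0]
    - [0,0,-1]
    - [0,0,-1]
    - [0,0,-1]
    - [0,0,0]
    - [0,0,0]
  turn:
    - [0,0,0]
    - [0,0,0]
    - [0,0,0]
    - [0,0,0]
    - [0,0,0]
    - [0,0,0]
    - [0,0,0]
    - [0,0,0]
    - [0,0,0]
    - [0,0,0]
    - [0,0,0]
    - [0,0,0]
  grip: [1.5,1.5,1.5,1.5,1.5,1.5,1.5,1.5,1.5,1.5,1.5,1.5]

```text
time_s: 5.32
position: [0.605, 0.2522, 0.1122]
tcp_rot: [0.647, 0.763, -0.001, -0.0]
force: [0.3, -0.1, -1.8]
gripper_width: 0.0263
```

step_arm:
  translation:
    - [0.2,0.2,-0.5]
    - [0,0,-0.5]
    - [0,0,-0.3]
    - [0,0,-0.2]
    - [0,0,-0.2]
    - [0,0,0]
  turn:
    - [0,0,0]
    - [0,0,0]
    - [0,0,0]
    - [0,0,0]
    - [0,0,0]
    - [0,0,0]
  grip: [1.5,1.5,1.5,1.5,1.5,1.5]

```text
time_s: 5.82
position: [0.6077, 0.2557, 0.0959]
tcp_rot: [0.646, 0.763, -0.0, -0.0]
force: [-0.1, 0.9, -0.7]
gripper_width: 0.0262
```

step_arm:
  translation:
    - [0,0,-0.2]
    - [0,0,0]
    - [0,0,0]
  turn:
    - [0,0,0]
    - [0,0,0]
    - [0,0,0]
  grip: [1.5,1.5,1.5]

```text
time_s: 6.07
position: [0.6079, 0.2558, 0.0943]
tcp_rot: [0.646, 0.763, -0.0, -0.0]
force: [-0.1, -0.6, -0.9]
gripper_width: 0.0261
```

step_arm:
  translation:
    - [-0.1,-0.15,-0.1]
    - [0,0,-0.1]
    - [0,0,-0.1]
    - [0,0,0]
    - [0,0,0]
  turn:
    - [0,0,0]
    - [0,0,0]
    - [0,0,0]
    - [0,0,0]
    - [0,0,0]
  grip: [1.5,1.5,1.5,1.5,1.5]

```text
time_s: 6.48
position: [0.6074, 0.2547, 0.0934]
tcp_rot: [0.646, 0.763, 0.001, -0.0]
force: [-4.7, -0.7, 13.5]
gripper_width: 0.0261
```

Contact at TCP z 0.0934, which puts the mouth at the nut top (53.5 mm), with 13.5 N. I'll hold briefly, then lift away.

step_arm:
  translation:
    - [0,0,0]
    - [0,0,0]
    - [0,0,0]
    - [0,0,0]
  turn:
    - [0,0,0]
    - [0,0,0]
    - [0,0,0]
    - [0,0,0]
  grip: [1.5,1.5,1.5,1.5]

```text
time_s: 6.82
position: [0.6074, 0.2547, 0.0934]
tcp_rot: [0.646, 0.763, 0.001, -0.0]
force: [-3.8, -1.1, 13.5]
gripper_width: 0.0261
```

step_arm:
  translation:
    - [0,0,1]
    - [0,0,2]
    - [0,0,2]
    - [-2.0,-2.6,0]
    - [-2.0,-2.6,0]
    - [-2.0,-2.6,0]
    - [-2.0,-2.6,0]
    - [-2.0,-2.6,0]
    - [-2.0,-2.6,0]
    - [-2.1,-2.7,0]
    - [0,0,0]
    - [0,0,0]
  turn:
    - [0,0,0]
    - [0,0,0]
    - [0,0,0]
    - [0,0,0]
    - [0,0,0]
    - [0,0,0]
    - [0,0,0]
    - [0,0,0]
    - [0,0,0]
    - [0,0,0]
    - [0,0,0]
    - [0,0,0]
  grip: [1.5,1.5,1.5,1.5,1.5,1.5,1.5,1.5,1.5,1.5,1.5,1.5]

```text
time_s: 7.82
position: [0.4652, 0.0698, 0.1419]
tcp_rot: [0.647, 0.762, 0.001, -0.0]
force: [0.2, 1.2, -0.8]
gripper_width: 0.0262
```

step_arm:
  translation:
    - [0,0.1,-2.5]
    - [0,0,-2.5]
    - [0,0,-2.5]
    - [0,0,-1.5]
    - [0,0,-0.5]
    - [0,0,-0.3]
    - [0,0,0]
    - [0,0,0]
  turn:
    - [0,0,0]
    - [0,0,0]
    - [0,0,0]
    - [0,0,0]
    - [0,0,0]
    - [0,0,0]
    - [0,0,0]
    - [0,0,0]
  grip: [1.5,1.5,1.5,1.5,1.5,1.5,1.5,1.5]

```text
time_s: 8.48
position: [0.4668, 0.0726, 0.0442]
tcp_rot: [0.646, 0.763, 0.001, 0.0]
force: [0.1, 0.5, -0.9]
gripper_width: 0.0261
```

step_arm:
  translation:
    - [0,0,-0.2]
    - [0,0,-0.15]
    - [0,0,-0.1]
    - [0,0,0]
    - [0,0,0]
  turn:
    - [0,0,0]
    - [0,0,0]
    - [0,0,0]
    - [0,0,0]
    - [0,0,0]
  grip: [1.5,1.5,1.5,1.5,1.5]

```text
time_s: 8.9
position: [0.4666, 0.0726, 0.04]
tcp_rot: [0.646, 0.763, 0.001, 0.0]
force: [-3.6, -0.9, 10.2]
gripper_width: 0.0263
```

step_arm:
  translation:
    - [0,0,0.05]
    - [0,0,0]
    - [0,0,0]
    - [0,0,0]
    - [0,0,0]
    - [0,0,0]
    - [0,0,2]
    - [0,0,4]
    - [0,0,4]
    - [0,0,0]
    - [0,0,0]
  turn:
    - [0,0,0]
    - [0,0,0]
    - [0,0,0]
    - [0,0,0]
    - [0,0,0]
    - [0,0,0]
    - [0,0,0]
    - [0,0,0]
    - [0,0,0]
    - [0,0,0]
    - [0,0,0]
  grip: [6,6,6,6,6,6,6,6,6,6,6]

```text
time_s: 9.82
position: [0.4675, 0.0728, 0.1415]
tcp_rot: [0.646, 0.763, 0.002, 0.001]
force: [0.1, -0.9, 0.1]
gripper_width: 0.0605
```

```bash
python3 top.py
```

```text
[0.4675 0.0728 0.1415] [ 0.09 -0.87  0.12]
[ 225   87   48   50 1407] sat 173.0 circle ((440.0860595703125, 135.0146484375), (27.19757652282715, 27.29888916015625), 34.38414764404297) zmed 0.0626 [0.44   0.135  0.0616]
[ 253  199   45   44 1184] sat 17.0 circle ((465.9356384277344, 72.1662826538086), (27.11046028137207, 28.210439682006836), 9.401805877685547) zmed 0.0626 [0.4661 0.0713 0.0614]
[ 238  300   41   38 1004] sat 168.0 circle ((465.7699890136719, 1.473029613494873), (27.43415641784668, 28.805757522583008), 4.929044246673584) zmed 0.0625 [ 0.4659 -0.0007  0.0613]
```

step_arm:
  translation:
    - [0.1,-3.6,0]
    - [0.1,-3.6,0]
    - [0.1,-3.6,0]
    - [0.1,-3.6,0]
    - [0,-3.7,0]
    - [0,-3.7,0]
    - [0,0,0]
    - [0,0,0]
  turn:
    - [0,0,-4]
    - [0,0,-4]
    - [0,0,-4]
    - [0,0,-4]
    - [0,0,-4]
    - [0,0,0]
    - [0,0,0]
    - [0,0,0]
  grip: [6,6,6,6,6,6,6,6]

```text
time_s: 10.53
position: [0.4686, -0.1479, 0.138]
tcp_rot: [0.77, 0.638, -0.001, -0.0]
force: [0.8, 1.0, 0.0]
gripper_width: 0.0597
```

```bash
python3 top.py
python3 - <<'E'
from h import *
d=pickle.load(open('/tmp/wrist.pkl','rb'));C=cloud(d)
m=(C[...,2]>.03)&(C[...,2]<.08)&(C[...,1]<-.166)
p=C[m]
for x in np.arange(.38,.58,.02):
    q=p[abs(p[:,0]-x)<.01]; print(round(x,2),q[:,1].max().round(4) if len(q) else None,end='; ')
v,u=np.where((np.hypot(C[...,0]-.472,C[...,1]+.145)<.03)&(C[...,2]<.08))
print(u.min(),u.max(),v.min(),v.max())
cv2.imwrite('pics/w3.png',cv2.resize(d['img'][v.min():v.max(),u.min():u.max(),::-1],(600,600),interpolation=cv2.INTER_CUBIC))
E
```

```text
[ 0.4686 -0.1479  0.138 ] [0.81 1.02 0.04]
[ 262  193   45   45 1225] sat 18.0 circle ((472.7702331542969, -144.43881225585938), (27.05572509765625, 28.114194869995117), 170.57220458984375) zmed 0.0626 [ 0.4727 -0.1454  0.0616]
[ 196  333  171   50 5160] sat 3.0 circle ((460.4182434082031, -250.17526245117188), (32.427215576171875, 128.53916931152344), 86.30604553222656) zmed 0.0643 [ 0.4508 -0.2533  0.0624]
0.38 -0.2348; 0.4 -0.2384; 0.42 -0.2384; 0.44 -0.2387; 0.46 -0.239; 0.48 -0.239; 0.5 -0.2395; 0.52 -0.2578; 0.54 -0.2928; 0.56 -0.2402; 244 320 154 237
```

View pics/w3.png

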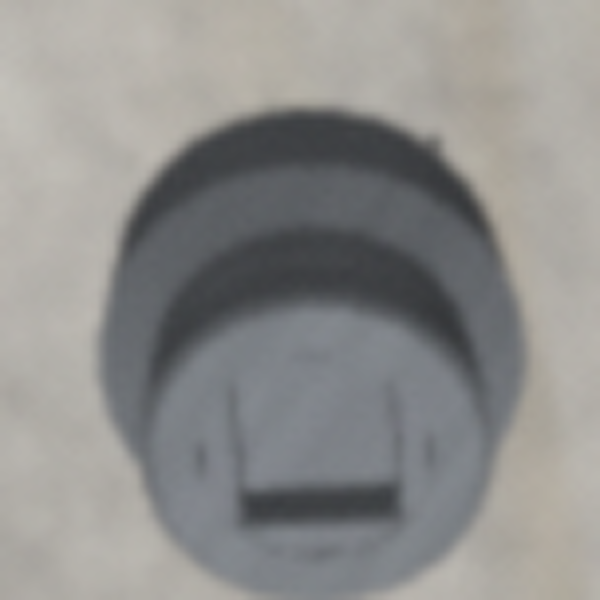

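The medium's drive square is almost aligned with the image, about 2° counter-clockwise. So its hex flat is near −9° or 21°, against 17° for the nut. Clearances around it are fine, so I'll grasp it.

step_arm:
  translation:
    - [0.4,0.3,-2.5]
    - [0,0,-2.5]
    - [0,0,-2.5]
    - [0,0,-1.6]
    - [0,0,-0.4]
    - [0,0,0]
    - [0,0,0]
  turn:
    - [0,0,0]
    - [0,0,0]
    - [0,0,0]
    - [0,0,0]
    - [0,0,0]
    - [0,0,0]
    - [0,0,0]
  grip: [6,6,6,6,6,6,6]

```text
time_s: 11.17
position: [0.4741, -0.1422, 0.0446]
tcp_rot: [0.769, 0.64, -0.0, -0.0]
force: [-0.3, -0.3, 0.7]
gripper_width: 0.0599
```

step_arm:
  translation:
    - [-0.1,-0.25,-0.2]
    - [0,0,0]
    - [0,0,0]
    - [0,0,0]
    - [0,0,0]
    - [0,0,0]
    - [0,0,0]
    - [0,0,0]
  turn:
    - [0,0,0]
    - [0,0,0]
    - [0,0,0]
    - [0,0,0]
    - [0,0,0]
    - [0,0,0]
    - [0,0,0]
    - [0,0,0]
  grip: [6,6,1.5,1.5,1.5,1.5,1.5,1.5]

```text
time_s: 11.83
position: [0.4732, -0.1452, 0.043]
tcp_rot: [0.769, 0.639, 0.0, 0.0]
force: [-1.4, 0.8, 7.9]
gripper_width: 0.0258
```

step_arm:
  translation:
    - [0,0,1.5]
    - [0,0,3]
    - [0,0,4]
    - [0,0,2]
    - [0,0,0]
  turn:
    - [0,0,0]
    - [0,0,0]
    - [0,0,0]
    - [0,0,0]
    - [0,0,0]
  grip: [1.5,1.5,1.5,1.5,1.5]

```text
time_s: 12.25
position: [0.4754, -0.1459, 0.1517]
tcp_rot: [0.769, 0.639, 0.003, 0.002]
force: [0.3, 0.9, -1.6]
gripper_width: 0.0262
```

step_arm:
  translation:
    - [1.2,3.6,0]
    - [1.2,3.6,0]
    - [1.2,3.6,0]
    - [1.2,3.6,0]
    - [1.2,3.6,0]
    - [1.2,3.6,0]
    - [1.2,3.6,0]
    - [1.2,3.6,0]
    - [1.2,3.6,0]
    - [1.2,3.6,0]
    - [1.4,3.9,0]
    - [0,0,0]
  turn:
    - [0,0,-1]
    - [0,0,-1]
    - [0,0,-1]
    - [0,0,-1]
    - [0,0,0]
    - [0,0,0]
    - [0,0,0]
    - [0,0,0]
    - [0,0,0]
    - [0,0,0]
    - [0,0,0]
    - [0,0,0]
  grip: [1.5,1.5,1.5,1.5,1.5,1.5,1.5,1.5,1.5,1.5,1.5,1.5]

```text
time_s: 13.25
position: [0.606, 0.2643, 0.1447]
tcp_rot: [0.788, 0.616, 0.0, -0.002]
force: [-1.9, 1.0, -2.3]
gripper_width: 0.0258
```

step_arm:
  translation:
    - [0,0,0]
    - [0,0,0]
  turn:
    - [0,0,0]
    - [0,0,0]
  grip: [1.5,1.5]

```text
time_s: 13.42
position: [0.6064, 0.2533, 0.1459]
tcp_rot: [0.791, 0.612, -0.001, 0.0]
force: [-0.5, -0.5, -1.3]
gripper_width: 0.0262
```

step_arm:
  translation:
    - [0.05,0.05,-1.5]
    - [0,0,-1.5]
    - [0,0,-1.0]
    - [0,0,0]
    - [0,0,0]
    - [0,0,0]
  turn:
    - [0,0,0]
    - [0,0,0]
    - [0,0,0]
    - [0,0,0]
    - [0,0,0]
    - [0,0,0]
  grip: [1.5,1.5,1.5,1.5,1.5,1.5]

```text
time_s: 13.92
position: [0.6079, 0.2538, 0.1081]
tcp_rot: [0.791, 0.612, 0.0, 0.0]
force: [-0.1, 0.5, -1.5]
gripper_width: 0.0261
```

step_arm:
  translation:
    - [-0.1,0,-0.5]
    - [0,0,-0.4]
    - [0,0,-0.2]
    - [0,0,-0.1]
    - [0,0,-0.1]
    - [0,0,0]
    - [0,0,0]
  turn:
    - [0,0,0]
    - [0,0,0]
    - [0,0,0]
    - [0,0,0]
    - [0,0,0]
    - [0,0,0]
    - [0,0,0]
  grip: [1.5,1.5,1.5,1.5,1.5,1.5,1.5]

```text
time_s: 14.5
position: [0.6065, 0.2543, 0.0944]
tcp_rot: [0.791, 0.612, 0.0, 0.0]
force: [-0.4, -0.4, -2.4]
gripper_width: 0.0258
```

step_arm:
  translation:
    - [0,0,-0.1]
    - [0,0,-0.1]
    - [0,0,-0.1]
    - [0,0,0]
    - [0,0,0]
  turn:
    - [0,0,0]
    - [0,0,0]
    - [0,0,0]
    - [0,0,0]
    - [0,0,0]
  grip: [1.5,1.5,1.5,1.5,1.5]

```text
time_s: 14.92
position: [0.6065, 0.2542, 0.0912]
tcp_rot: [0.791, 0.612, 0.0, 0.0]
force: [1.6, -0.7, -2.3]
gripper_width: 0.0259
```

Mouth is at about 48 mm, below the bevel, with no resistance, so it is going over. I'll continue down to the washer (TCP z about 0.0805).

step_arm:
  translation:
    - [0,0,-0.2]
    - [0,0,-0.2]
    - [0,0,-0.2]
    - [0,0,-0.1]
    - [0,0,0]
    - [0,0,0]
  turn:
    - [0,0,0]
    - [0,0,0]
    - [0,0,0]
    - [0,0,0]
    - [0,0,0]
    - [0,0,0]
  grip: [1.5,1.5,1.5,1.5,1.5,1.5]

```text
time_s: 15.42
position: [0.6066, 0.2542, 0.0841]
tcp_rot: [0.791, 0.612, 0.0, 0.0]
force: [2.6, 0.1, -4.4]
gripper_width: 0.0257
```

step_arm:
  translation:
    - [0,0,-0.1]
    - [0,0,-0.1]
    - [0,0,0]
    - [0,0,0]
  turn:
    - [0,0,0]
    - [0,0,0]
    - [0,0,0]
    - [0,0,0]
  grip: [1.5,1.5,1.5,1.5]

```text
time_s: 15.75
position: [0.6065, 0.2542, 0.0823]
tcp_rot: [0.791, 0.612, 0.0, 0.0]
force: [2.8, -0.9, -3.1]
gripper_width: 0.0264
```

step_arm:
  translation:
    - [0,0,-0.1]
    - [0,0,-0.1]
    - [0,0,0]
    - [0,0,0]
  turn:
    - [0,0,0]
    - [0,0,0]
    - [0,0,0]
    - [0,0,0]
  grip: [1.5,1.5,1.5,1.5]

```text
time_s: 16.08
position: [0.6066, 0.2543, 0.0806]
tcp_rot: [0.791, 0.612, 0.0, -0.0]
force: [1.0, -0.9, 2.3]
gripper_width: 0.026
```

step_arm:
  translation:
    - [0,0,-0.07]
    - [0,0,0]
    - [0,0,0]
    - [0,0,0]
  turn:
    - [0,0,0]
    - [0,0,0]
    - [0,0,0]
    - [0,0,0]
  grip: [1.5,1.5,1.5,1.5]

```text
time_s: 16.42
position: [0.6066, 0.2544, 0.0805]
tcp_rot: [0.791, 0.612, 0.0, -0.0]
force: [-1.3, -1.4, 7.6]
gripper_width: 0.0257
```

Run:
```python
from h import *
s=manip.read_state();print(s['position'],s['force'],s['gripper_width'],abs(s['qvel']).max())
a=grab('side')['img'][150:320,180:380,::-1]; b=grab('scene')['img'][140:310,180:380,::-1]
cv2.imwrite('pics/f.png',cv2.resize(np.hstack([a,b]),(800,340),interpolation=cv2.INTER_CUBIC))
```

```text
[0.60660323 0.25438759 0.08054597] [-1.32005505 -1.42737304  7.64735969] 0.02565731525028477 0.0023751075499127516
```

View pics/f.png

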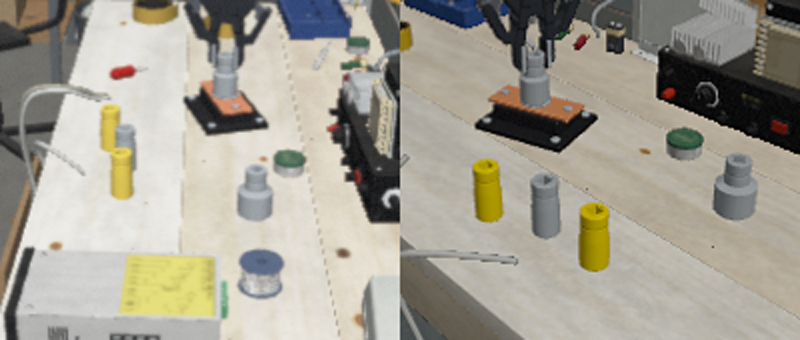

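Both views show the medium socket down on the copper bar in the gripper, at (225,85) and (535,80). The small one stands between the yellow ones at (545,205), and the large one is where it was. The TCP height matches a mouth on the washer, so I'm handing in.

```bash
python3 -c "
from station import manip
print(manip.job_done())"
```

```text
the job is handed in; nothing more can be done
None
```

The medium socket is seated over the nut and still gripped, and I handed the job in at about 16.5 s. `job_done` reports no verdict, so the outcome rests on my own checks.

- **Small socket:** I set it on the nut and it stopped there, with the mouth at about 53.5 mm and about 13.5 N. I then stood it back on the bench within about 2 mm of where it started and let go. A wrist-camera check showed its top at the same height as before, so it was standing upright.
- **Medium socket:** It went down without resistance at the first yaw I tried. It stopped at TCP z 0.0805 m, which puts the mouth on the washer, with about 8 N of upward force. The tool was vertical and still, and centred within about 0.5 mm of the nut axis I measured.
- **Large socket, yellow look-alikes and loose things:** I never touched them, and they look unmoved in the last pictures.
- **Disagreements:** The scene and side cameras put the nut about 2–3 mm away from where the wrist camera did. I used the wrist value, and the fit agreed with it. The gripper read about 26 mm on the 28 mm drive end throughout.

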